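Turn over the status flag of the relay station

ROBOT

A 6-joint arm with a two-finger parallel gripper is mounted at the origin on a cart in front of the work surface, level with it; the furniture and walls round the work are solid. World frame = base frame: x ahead of the robot, y to its left, z up, the work surface at z = 0. Lengths are in mm, angles in degrees, forces in N, time in s.
With the tool pointing down it reaches from about 350 to 850 mm from the base axis. Payload 8.1 kg.
Tool frame: the origin (TCP) lies at the very end of the fingers, on their centre line; the grasp point (between the pads) lies 19 mm behind it; z points along the fingers, y is the line along which they close (so a half turn about z gives the same grasp; the last joint's range is limited). The gripper opens to 85 mm and grips with 20 to 120 N. Pads are 22 mm wide; open, the fingers measure 114 mm over their backs; the gripper's body (76 mm by 85 mm) begins 54 mm behind the grasp point. The pads swing forward as they close: fully open they stand 13 mm farther back than shut.
Start: joints at [62.773, 7.471, 85.268, -0, 87.261, -4.893], TCP at [227.981, 555.004, 231.292] pointing down, gripper open.
Joint ranges: [-169.43, 169.43], [-51.17, 129.36], [1.28, 143.12], [-76.62, 256.62], [0, 156.53], [-152.29, 152.29]. Speed limits (degrees/s): [136.94, 136.94, 159.86, 180, 180, 180].

INTERFACE

Orientations are given as [roll, pitch, yaw] about the fixed x, y, z axes, in that order (R = Rz(yaw) Ry(pitch) Rx(roll)).
In Python, from bench import sense, eyes, job, models gives the robot as it stands. The module is installed in compiled form; this text tells all that it offers.
- The arm moves only by the tool apply_moves, never from a script. Its argument "rows" is a list of rows, each a list of 6 numbers: the shift along the tool's x, y, z in mm, then the turn, a rotation vector about the tool's x, y, z in rad. In form: [[dx, dy, dz, rx, ry, rz], ...]. A call has exactly 5 rows; each row shifts and turns the commanded pose from where the row before left it, along the tool's axes as they then stand; what a row does not reach is not made up. A row lasts 1/8 s, in which the tool goes at most 62.5 mm and 10.7 degrees, less where a joint would pass 70% of its speed; a pose out of reach is approached as far as the arm can. A call is refused whole if a number of a shift passes 62.5 or a number of a turn 0.188, either way. A call with a gripper value outside its range is refused whole. "fingers" is the finger opening in mm, from 0 to 85.4, set as the call begins (left out, the last holds). The fingers move at their own pace and stop on an object; "grip_force" is the grip in N (left out, the last holds). Time passes only in rows, so rows that do not move let the fingers close, or fill a call up. It gives the time, the measured TCP pose, the force, the opening and the grip force at its end, in the units of the state.
- sense(): the state, without advancing time (a new reading comes with each control period).
- eyes.snapshot(name): name is "side" or "top"; returns (picture, depth): 384x512x3 uint8, red, green, blue; 384x512 float32, mm along the optical axis (not along the pixel's ray), 0 where there is no reading.
- eyes.get_calibration(name): a dict with "intrinsics" (3x3 intrinsics, pixels), "R" (3x3) and "t" (3): a world point X has camera coordinates R X + t. Camera axes: x right, y down, z forward; pixel columns grow to the right and rows downward; lengths in mm; the calibration is good to about 2 mm. A picture is of the moment at which its call begins. get_calibration takes no time and is no camera call.
- job.hand_in(): hands the job in; it is judged then, once.
Trained networks look in the newest picture that a camera, given by its name, has taken for a name from the list of things; names that differ only in an ending like _2 or _b are one class to them, and where a whole thing is asked for, a point or a joint stands for the part that bears it (a point fixed in the world has none). Each returns a list of dicts, best first, with "confidence" (0 to 1); they miss things now and then, are a little off and sometimes report something else, mostly with a low value. They report only what shows in the picture. A call takes as long as a camera call. They do not tell look-alikes from the thing itself.
- models.boxes_of(name, camera): "xyz" ([x, y, z] in mm, in world coordinates, good to about 4 mm: the middle of the surface that is visible of it).
- models.cut_out(name, camera): "pixels" (384x512 bool, what is visible of it).
- models.place_of(name, camera): "xyz" ([x, y, z] in mm, in world coordinates, good to about 4 mm: a listed point, or the origin of a listed thing).
The state is a dict: "time": time; "joint_pos": joint angles; "qd": joint speeds; "joint_efforts": joint torques, N m; "tool_pos": TCP position; "tcp_rot": TCP orientation; "ft_force": force on the tool from outside, world axes, zero at the start; "wrist_torque": the same for the moment, N m; "finger_gap": finger opening in mm; "grip_force": force on a finger pad.
Only numpy, scipy, OpenCV 4.12 (cv2) and the standard library are available. Lean on these libraries where they do the work, as an engineer would, in place of code of your own. Each camera call takes 0.05 s, during which the arm holds its last target. There are 200 camera calls.

TASK

The relay has passed its test: turn over the hinged status flag of the station whose nest holds the relay, so that the blade swings 180 degrees over its axle and lies flat on the opposite rest with its ring face up. Do it by pressing and pushing with the fingertips or the outside of the fingers, without gripping the flag. Leave the other station's flag, the parts in the nests and the things lying about where they are.

Things in the scene. Friction and masses are not known exactly. Their poses are not given: they have to be found in the camera images.
- station_1: Status station fixed to the table: dark T-shaped base plate 8 mm thick. Origin on the table under the middle of the axle; x runs along the axle (away from the robot at yaw 0), y to the left, z up. Rest posts 10 mm thick, 52 mm high at y = +-52 mm. Nest 46 x 66 mm, its floor 12 mm and rim 16 mm above the table, centre at x = -62 mm (robot's side); one part lies in it.
- station_2: Status station fixed to the table: dark T-shaped base plate 8 mm thick. Origin on the table under the middle of the axle; x runs along the axle (away from the robot at yaw 0), y to the left, z up. Rest posts 10 mm thick, 52 mm high at y = +-52 mm. Nest 46 x 66 mm, its floor 12 mm and rim 16 mm above the table, centre at x = -62 mm (robot's side); one part lies in it.
- flag_1 (a joint): Flag hinge, rad. 0 = blade level on the rest at the station's -y side (right), bar face up, tab to +y; grows as the blade rises; 1.57 = blade upright, tab straight down; 3.14 = blade level on the rest at the +y side (left), ring face up. Stops at 0 and 3.14. Starts at 0 to 0.3. Friction of about 0.04 N m holds the flag at any angle: it does not fall over by itself. Pressing the tab down raises the blade.
- flag_2 (a joint): Flag hinge, rad. 0 = blade level on the rest at the station's -y side (right), bar face up, tab to +y; grows as the blade rises; 1.57 = blade upright, tab straight down; 3.14 = blade level on the rest at the +y side (left), ring face up. Stops at 0 and 3.14. Starts at 0 to 0.3. Friction of about 0.04 N m holds the flag at any angle: it does not fall over by itself. Pressing the tab down raises the blade.
- flag_1_blade (a point): middle of the flag's blade, 36 mm from the axle, at half its thickness. The flag is a flat aluminium plate 5 mm thick: blade 46 mm wide, reaching 62 mm from the axle; opposite it a tab 36 mm wide, reaching 35 mm from the axle. Axes: y from blade to tab, x along the axle, z out of the bar face (raised bar; the other face has a raised ring)
- flag_2_blade (a point): middle of the flag's blade, 36 mm from the axle, at half its thickness. The flag is a flat aluminium plate 5 mm thick: blade 46 mm wide, reaching 62 mm from the axle; opposite it a tab 36 mm wide, reaching 35 mm from the axle. Axes: y from blade to tab, x along the axle, z out of the bar face (raised bar; the other face has a raised ring)
- station_1_pivot (a point): middle of the axle of station_1, 55 mm above the table, with the station's axes. Two bearing brackets at x = +-29.5 mm carry the axle (14 mm wide in y, up to 64 mm above the table). Behind the work stands a fixed instrument case: front face at world x = 0.57 m, y from -0.04 to 0.32 m, top 0.25 m above the table; keep gripper and arm clear of it
- station_2_pivot (a point): middle of the axle of station_2, 55 mm above the table, with the station's axes. Two bearing brackets at x = +-29.5 mm carry the axle (14 mm wide in y, up to 64 mm above the table). Behind the work stands a fixed instrument case: front face at world x = 0.57 m, y from -0.04 to 0.32 m, top 0.25 m above the table; keep gripper and arm clear of it
- relay: plug-in relay, a dark box with metal pins at one end, 22 x 43 x 28 mm, loose in the nest of one of the stations; origin at the centre of its underside
- connector: light connector housing with two rows of square holes, 16 x 43 x 17 mm, loose in the nest of the other station; origin at the centre of its underside
- cap_screw: bystander: black cap screw standing on its head, 16 x 16 x 28 mm, on the table behind one station; origin under its centre
- terminal_strip: bystander: terminal strip 17 x 44 x 16 mm lying beside one nest; origin under its centre
- spacer_block: bystander: steel gauge block 25 x 46 x 16 mm lying beside one nest; origin under its centre
- rubber_tip: bystander: black rubber tip 23 x 23 x 26 mm standing behind one station; origin under its centre
- wired_connector: bystander: connector with short wires, 79 x 49 x 17 mm, at the back of the table; origin under its centre
- hex_key: bystander: black hex key 35 x 90 x 8 mm lying at the back; origin under its centre
- probe_tube: bystander: thin capped tube 13 x 86 x 13 mm lying at the back right; origin under its centre
Mind the look-alikes: they are no part of the job. Leave any purple look-alike of the station_1 alone.

How it is judged:
By the outcome, as a careful person would: the job done as asked, in the order asked, and still so for the second after the job is handed in, with the robot touching nothing.
It also fails if it takes over 40 s, if anything falls off the work surface, if the arm or the gripper's body presses on something with over 40 N, if the wrist force passes 120 N, or if a joint passes its speed limit or range.

## Working session

There is one attempt and no reset: what is moved stays moved. The work goes in short steps, Python scripts to look and compute and a tool call to move; the robot and the scene stay as the last step left them, time stands still between calls to the robot, and variables do not carry over. Pictures are saved under pics/ and viewed, at most 10 in all, crops included, and the job is handed in when it is done.

Besides the shell and the picture viewer there is one more tool, called after "Emit:" in YAML: its name, and indented under it one key for each argument. apply_moves: Moves the arm, as the interface text tells. Its arguments: {"type":"object","properties":{"rows":{"type":"array"},"fingers":{"type":"number"},"grip_force":{"type":"number"}},"required":["rows"]}

```bash
mkdir -p pics; cat > h.py <<'E'
import numpy as np, cv2
from bench import sense, eyes, job, models
def snap(n,f=None):
    p,d=eyes.snapshot(n)
    if f: cv2.imwrite('pics/'+f,p[:,:,::-1])
    return p,d
def px2w(n,u,v,d):
    c=eyes.get_calibration(n);K=np.array(c['intrinsics']);R=np.array(c['R']);t=np.array(c['t'])
    return R.T@(np.linalg.inv(K)@[u,v,1]*d-t)
def w2px(n,X):
    c=eyes.get_calibration(n);q=np.array(c['intrinsics'])@(np.array(c['R'])@X+np.array(c['t']));return q[:2]/q[2]
E
python3 - <<'E'
from h import *
for n in('top','side'):
    p,d=snap(n)
    cv2.imwrite(f'pics/{n}0.png',cv2.resize(p[:,:,::-1],(800,600),interpolation=cv2.INTER_CUBIC))
    for k in('station_1','station_1_pivot','flag_1_blade','relay','connector'):
        for r in models.place_of(k,n)[:4]: print(n,k,np.round(r['xyz']),round(r['confidence'],2),np.round(w2px(n,np.array(r['xyz']))))
s=sense();print(s['time'],s['tool_pos'],s['tcp_rot'])
E
```

```text
top station_1 [465. 100.   3.] 0.8 [182. 221.]
top station_1 [ 500. -453.    1.] 0.59 [348. 211.]
top station_1 [ 482. -245.   -1.] 0.58 [286. 216.]
top station_1_pivot [ 643. -434.    1.] 0.63 [341. 168.]
top station_1_pivot [ 497. -446.   57.] 0.57 [350. 210.]
top station_1_pivot [466.  99.  57.] 0.56 [180. 220.]
top flag_1_blade [469.  62.  63.] 0.87 [191. 219.]
top flag_1_blade [ 499. -480.   55.] 0.77 [360. 209.]
top relay [405.  89.  12.] 0.54 [185. 239.]
top connector [ 419. -239.   14.] 0.52 [285. 235.]
side station_1 [ 477. -248.   -0.] 0.89 [240. 251.]
side station_1 [467.  97.   3.] 0.69 [213. 166.]
side station_1 [ 497. -452.   -0.] 0.58 [271. 325.]
side station_1_pivot [ 498. -449.   54.] 0.76 [272. 309.]
side station_1_pivot [468.  98.  52.] 0.72 [212. 152.]
side station_1_pivot [400. 155.  -3.] 0.53 [189. 159.]
side flag_1_blade [ 499. -484.   52.] 0.79 [278. 325.]
side flag_1_blade [ 643. -436.    1.] 0.6 [336. 303.]
side flag_1_blade [472.  65.  65.] 0.57 [215. 155.]
side flag_1_blade [ 473. -245.   -1.] 0.4 [238. 251.]
side relay [407.  90.  10.] 0.47 [193. 168.]
side connector [ 416. -238.   13.] 0.62 [214. 249.]
0.6 [227.96712151 555.01067555 231.28105132] [-1.79999498e+02  1.25638371e-04  1.57667805e+02]
```

View pics/top0.png

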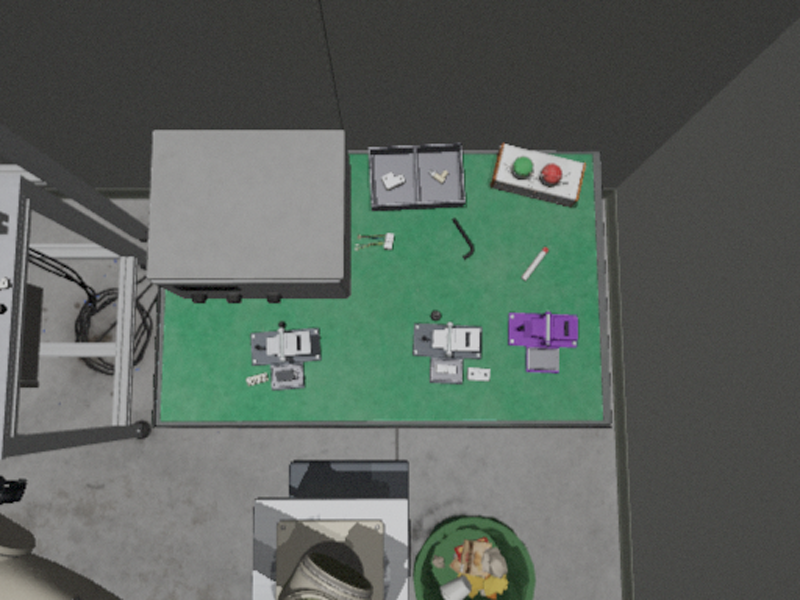

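```bash
python3 - <<'E'
from h import *
p,d=snap('top'); q,e=snap('side')
a=cv2.resize(p[185:265,145:225,::-1],(400,400),interpolation=cv2.INTER_CUBIC)
b=cv2.resize(q[110:190,160:260,::-1],(400,320),interpolation=cv2.INTER_CUBIC);b=cv2.copyMakeBorder(b,0,80,0,0,0)
cv2.imwrite('pics/crop.png',np.hstack([a,b]))
np.save('d.npy',d)
# cloud near station 1
c=eyes.get_calibration('top');print(c['t'],-np.array(c['R']).T@c['t'])
m=models.cut_out('flag_1','top')
for r in m[:3]:
    v,u=np.nonzero(r['pixels']);P=np.array([px2w('top',x,y,d[y,x]) for x,y in zip(u,v) if d[y,x]>0])
    print(round(r['confidence'],2),len(P),P.mean(0).round(),np.percentile(P,[3,97],axis=0).round())
    for y0 in range(30,150,8):
        s=P[(P[:,1]>=y0)&(P[:,1]<y0+8)]
        if len(s):print(y0,len(s),np.round(np.median(s,0),1),s[:,0].min().round(),s[:,0].max().round())
E
```

```text
[-135.0392073   549.11825466 1445.76192481] [ 355.84937758 -123.31530687 1506.04068468]
0.89 344 [ 476. -260.   61.] [[ 457. -300.   49.]
 [ 494. -216.   75.]]
0.78 407 [466.  83.  60.] [[446.  41.   8.]
 [489. 128.  76.]]
38 44 [467.2  41.8  74.3] 448.0 489.0
46 28 [469.2  49.9  71.9] 448.0 490.0
54 43 [467.8  58.3  68.9] 446.0 490.0
62 31 [467.7  65.8  66.4] 446.0 490.0
70 39 [467.4  74.4  64.8] 446.0 490.0
78 33 [467.9  81.7  61.7] 446.0 487.0
86 34 [463.6  91.   60. ] 440.0 488.0
94 46 [467.1  97.6  58.2] 440.0 491.0
102 29 [465.9 105.4  55. ] 443.0 488.0
110 33 [462.5 114.2  52.8] 446.0 482.0
118 27 [463.3 121.8  49.2] 447.0 490.0
126 13 [466.3 128.3  47.4] 447.0 486.0
134 7 [466.1 138.9   4.8] 456.0 476.0
0.67 406 [ 499. -463.   57.] [[ 477. -506.   51.]
 [ 519. -418.   64.]]
```

View pics/crop.png

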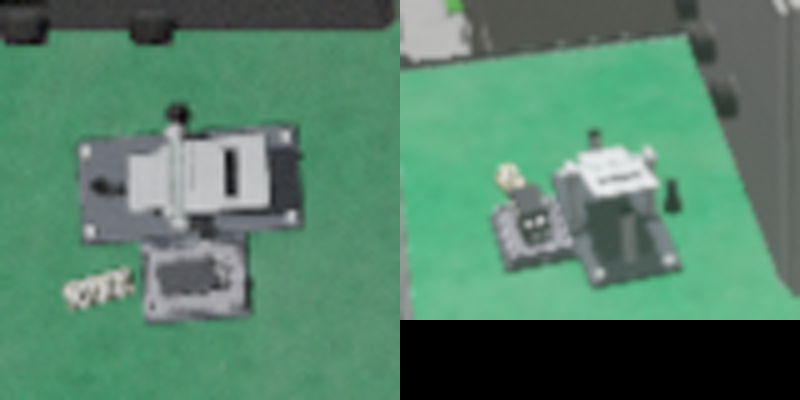

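Left grey station, top0 px (285,345), has the dark relay with pins in its nest. The others are the middle station (447,340), with the light connector, and the purple look-alike (543,330). I choose the left one: pivot about (467,98), yaw about 4.5°, flag at about 0.3 rad. The plan is to press the tab down with closed fingers, then sweep the blade over from the -y side.

```bash
cat >> h.py <<'E'
def rows(target,yaw,N,p0=None,y0=None):
    s=sense();p=np.array(s['tool_pos'] if p0 is None else p0);y=s['tcp_rot'][2] if y0 is None else y0
    d=(np.array(target)-p)/N;dy=(yaw-y)/N;out=[]
    for i in range(N):
        a=np.radians(y+dy*i);x_,y_=np.array([np.cos(a),np.sin(a),0]),np.array([np.sin(a),-np.cos(a),0])
        out.append([round(float(d@x_),1),round(float(d@y_),1),round(float(-d[2]),1),0,0,round(-float(np.radians(dy)),4)])
    print(out)
E
python3 -c "
from h import *
rows([465,127,120],94.5,10)"
```

```text
[[-38.2, -30.6, 11.1, 0, 0, 0.1102], [-41.3, -26.2, 11.1, 0, 0, 0.1102], [-44.0, -21.5, 11.1, 0, 0, 0.1102], [-46.1, -16.5, 11.1, 0, 0, 0.1102], [-47.6, -11.4, 11.1, 0, 0, 0.1102], [-48.6, -6.1, 11.1, 0, 0, 0.1102], [-48.9, -0.7, 11.1, 0, 0, 0.1102], [-48.7, 4.7, 11.1, 0, 0, 0.1102], [-47.9, 10.0, 11.1, 0, 0, 0.1102], [-46.5, 15.2, 11.1, 0, 0, 0.1102]]
```

Emit:
apply_moves:
  rows:
    - [-38, -31, 11, 0, 0, 0.11]
    - [-41, -26, 11, 0, 0, 0.11]
    - [-44, -21, 11, 0, 0, 0.11]
    - [-46, -16, 11, 0, 0, 0.11]
    - [-48, -11, 11, 0, 0, 0.11]
  fingers: 0

```text
time: 1.38
tool_pos: [347.9, 340.5, 176.2]
tcp_rot: [180.0, 0.0, 126.0]
ft_force: [0.2, 0.2, 0.2]
finger_gap: 0.5
grip_force: 0.0
```

Emit:
apply_moves:
  rows:
    - [-48, -6, 11, 0, 0, 0.11]
    - [-49, -1, 11, 0, 0, 0.11]
    - [-48, 5, 11, 0, 0, 0.11]
    - [-48, 10, 11, 0, 0, 0.11]
    - [-46, 15, 11, 0, 0, 0.11]

```text
time: 2.0
tool_pos: [466.0, 127.9, 121.3]
tcp_rot: [179.9, -0.0, 94.4]
ft_force: [0.1, -0.1, -0.2]
finger_gap: -0.2
grip_force: 0.0
```

Emit:
apply_moves:
  rows:
    - [0, 0, 0, 0, 0, 0]
    - [0, 0, 0, 0, 0, 0]
    - [0, 0, 0, 0, 0, 0]
    - [0, 0, 0, 0, 0, 0]
    - [0, 0, 0, 0, 0, 0]

```text
time: 2.62
tool_pos: [465.1, 129.9, 121.5]
tcp_rot: [180.0, -0.0, 94.7]
ft_force: [-1.0, -0.4, 0.6]
finger_gap: -0.0
grip_force: 0.0
```

```bash
python3 - <<'E'
from h import *
p,d=snap('top'); q,e=snap('side')
a=cv2.resize(p[185:265,145:225,::-1],(400,400),interpolation=cv2.INTER_CUBIC)
b=cv2.resize(q[90:190,160:260,::-1],(400,400),interpolation=cv2.INTER_CUBIC)
cv2.imwrite('pics/c2.png',np.hstack([a,b]))
for k in('station_1_pivot','flag_1_blade'):
    for r in models.place_of(k,'side')[:3]: print(k,np.round(r['xyz']),round(r['confidence'],2))
s=sense();print(s['time'],s['tool_pos'],s['tcp_rot'],s['finger_gap'],s['ft_force'],s['joint_pos'])
E
```

```text
station_1_pivot [467. 100.  52.] 0.89
station_1_pivot [ 496. -447.   58.] 0.73
station_1_pivot [ 478. -282.   64.] 0.5
flag_1_blade [473.  63.  64.] 0.71
flag_1_blade [ 501. -484.   53.] 0.58
flag_1_blade [ 643. -434.   -1.] 0.2
2.825 [465.18995834 129.49049608 121.31605031] [ 1.79995477e+02 -9.23761587e-05  9.46617350e+01] -0.031077074492831182 [ 0.42023918  0.18888826 -0.29725197] [ 9.46873108e+00 -6.21366111e+00  1.10792671e+02 -2.96556379e-04
  7.54164746e+01  4.80707072e+00]
```

View pics/c2.png

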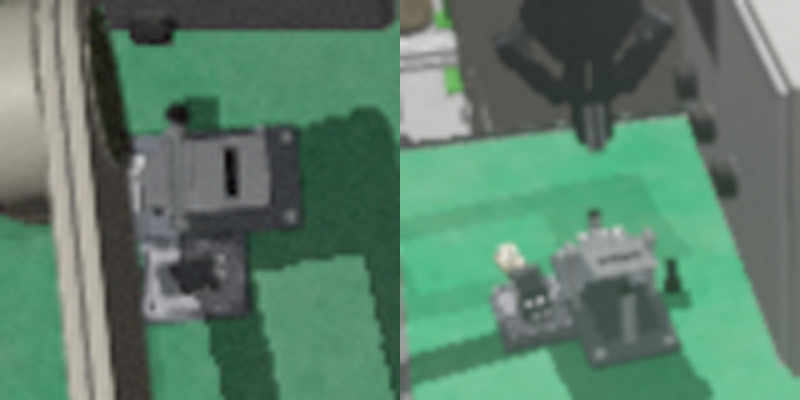

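The view shows the closed fingers (right crop, 597,140) above the tab, and the flag is untouched. Descending now.

Emit:
apply_moves:
  rows:
    - [-2, 0, 20, 0, 0, 0]
    - [0, 0, 20, 0, 0, 0]
    - [0, 0, 20, 0, 0, 0]
    - [0, 0, 5, 0, 0, 0]
    - [0, 0, 3, 0, 0, 0]

```text
time: 3.45
tool_pos: [465.6, 127.4, 53.5]
tcp_rot: [180.0, -0.0, 94.6]
ft_force: [0.8, -0.3, 0.2]
finger_gap: 0.4
grip_force: 0.0
```

Emit:
apply_moves:
  rows:
    - [0, 0, 4, 0, 0, 0]
    - [0, 0, 4, 0, 0, 0]
    - [0, 0, 4, 0, 0, 0]
    - [0, 0, 2, 0, 0, 0]
    - [0, 0, 0, 0, 0, 0]

```text
time: 4.08
tool_pos: [465.2, 127.4, 39.1]
tcp_rot: [-180.0, -0.0, 94.6]
ft_force: [-0.1, 0.7, -0.4]
finger_gap: 0.0
grip_force: 0.2
```

```bash
python3 - <<'E'
from h import *
q,e=snap('side')
for k in('station_1_pivot','flag_1_blade'):
    for r in models.place_of(k,'side')[:3]: print(k,np.round(r['xyz']),round(r['confidence'],2))
cv2.imwrite('pics/c3.png',cv2.resize(q[90:190,160:260,::-1],(400,400),interpolation=cv2.INTER_CUBIC))
E
```

```text
station_1_pivot [ 499. -451.   54.] 0.96
station_1_pivot [471. 100.  53.] 0.58
flag_1_blade [474.  73.  79.] 0.67
flag_1_blade [ 500. -482.   51.] 0.66
```

View pics/c3.png

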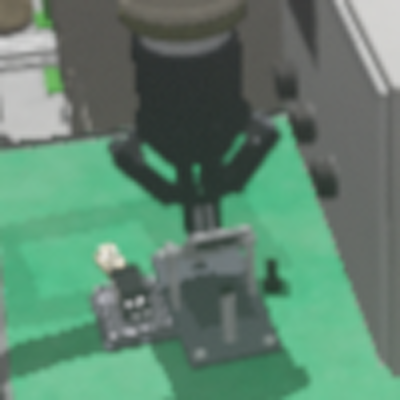

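Emit:
apply_moves:
  rows:
    - [0, 0, 3, 0, 0, 0]
    - [0, 0, 3, 0, 0, 0]
    - [0, 0, 0, 0, 0, 0]
    - [0, 0, -20, 0, 0, 0]
    - [0, 0, -40, 0, 0, 0]

```text
time: 4.85
tool_pos: [463.2, 126.9, 91.7]
tcp_rot: [-179.7, 0.0, 94.6]
ft_force: [2.2, -0.2, 0.8]
finger_gap: -0.2
grip_force: 0.0
```

Emit:
apply_moves:
  rows:
    - [0, 0, -40, 0, 0, 0]
    - [0, 0, -20, 0, 0, 0]
    - [-30, 0, 0, 0, 0, 0]
    - [-35, 0, 0, 0, 0, 0]
    - [-32, 0, 0, 0, 0, 0]

```text
time: 5.48
tool_pos: [473.0, 29.6, 153.2]
tcp_rot: [-180.0, 0.0, 94.7]
ft_force: [0.3, 0.1, -0.6]
finger_gap: -0.2
grip_force: 0.0
```

```bash
python3 - <<'E'
from h import *
q,e=snap('side')
for k in('station_1_pivot','flag_1_blade'):
    for r in models.place_of(k,'side')[:3]: print(k,np.round(r['xyz']),round(r['confidence'],2))
print(sense()['tool_pos'])
E
```

```text
station_1_pivot [ 496. -451.   55.] 0.96
station_1_pivot [470. 100.  51.] 0.93
flag_1_blade [ 505. -488.   54.] 0.69
flag_1_blade [ 416. -237.   11.] 0.22
[473.06424056  29.49730862 153.03685387]
```

Emit:
apply_moves:
  rows:
    - [0, 0, 30, 0, 0, 0]
    - [0, 0, 28, 0, 0, 0]
    - [0, 0, 10, 0, 0, 0]
    - [6, 0, 0, 0, 0, 0]
    - [10, 0, 0, 0, 0, 0]

```text
time: 6.25
tool_pos: [472.8, 47.2, 86.5]
tcp_rot: [179.9, 0.0, 94.6]
ft_force: [0.1, -2.1, 2.5]
finger_gap: 0.1
grip_force: 1.4
```

Emit:
apply_moves:
  rows:
    - [10, 0, 0, 0, 0, 0]
    - [10, 0, 0, 0, 0, 0]
    - [10, 0, 0, 0, 0, 0]
    - [10, 0, 0, 0, 0, 0]
    - [4, 0, 0, 0, 0, 0]

```text
time: 6.88
tool_pos: [468.3, 91.1, 85.2]
tcp_rot: [-180.0, 0.0, 94.7]
ft_force: [0.3, -0.6, -0.3]
finger_gap: 0.2
grip_force: 0.6
```

```bash
python3 - <<'E'
from h import *
q,e=snap('side')
for k in('station_1_pivot','flag_1_blade'):
    for r in models.place_of(k,'side')[:3]: print(k,np.round(r['xyz']),round(r['confidence'],2))
s=sense();print(s['tool_pos'],s['ft_force'])
cv2.imwrite('pics/c4.png',cv2.resize(q[90:190,160:260,::-1],(400,400),interpolation=cv2.INTER_CUBIC))
E
```

```text
station_1_pivot [471. 100.  54.] 0.91
station_1_pivot [ 500. -451.   55.] 0.66
station_1_pivot [ 476. -282.   68.] 0.41
flag_1_blade [ 501. -484.   52.] 0.88
flag_1_blade [469. 104.  92.] 0.57
[468.19379197  90.69796728  85.11836902] [-0.69530559 -0.42948513  0.02511462]
```

View pics/c4.png

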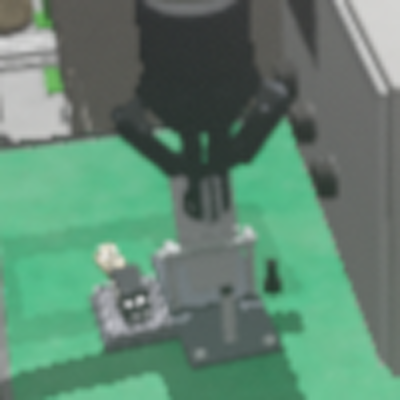

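The blade is just past upright, with the fingers behind it. Carrying it over.

Emit:
apply_moves:
  rows:
    - [9, 0, 0, 0, 0, 0]
    - [9, 0, 0, 0, 0, 0]
    - [9, 0, 0, 0, 0, 0]
    - [6, 0, 2, 0, 0, 0]
    - [6, 0, 4, 0, 0, 0]

```text
time: 7.65
tool_pos: [465.4, 129.9, 79.3]
tcp_rot: [180.0, -0.0, 94.7]
ft_force: [-0.4, -0.6, 0.5]
finger_gap: -0.3
grip_force: 0.4
```

Emit:
apply_moves:
  rows:
    - [5, 0, 4, 0, 0, 0]
    - [4, 0, 4, 0, 0, 0]
    - [2, 0, 4, 0, 0, 0]
    - [0, 0, 2, 0, 0, 0]
    - [0, 0, 1, 0, 0, 0]

```text
time: 8.28
tool_pos: [464.3, 140.3, 64.2]
tcp_rot: [-180.0, -0.0, 94.6]
ft_force: [-0.6, -0.8, 0.2]
finger_gap: -0.4
grip_force: 0.3
```

Emit:
apply_moves:
  rows:
    - [0, 0, 1, 0, 0, 0]
    - [0, 0, 1, 0, 0, 0]
    - [0, 0, 1, 0, 0, 0]
    - [0, 0, 0, 0, 0, 0]
    - [0, 0, 0, 0, 0, 0]

```text
time: 8.9
tool_pos: [464.3, 140.2, 61.2]
tcp_rot: [-180.0, 0.0, 94.6]
ft_force: [0.4, -0.6, 1.0]
finger_gap: -0.1
grip_force: 0.0
```

Emit:
apply_moves:
  rows:
    - [0, 0, 0.7, 0, 0, 0]
    - [0, 0, 0.7, 0, 0, 0]
    - [0, 0, 0.6, 0, 0, 0]
    - [0, 0, 0, 0, 0, 0]
    - [0, 0, 0, 0, 0, 0]

```text
time: 9.52
tool_pos: [464.3, 140.2, 59.2]
tcp_rot: [-180.0, 0.0, 94.6]
ft_force: [-0.5, -0.6, -0.2]
finger_gap: 0.1
grip_force: 0.0
```

Emit:
apply_moves:
  rows:
    - [0, 0, 0.7, 0, 0, 0]
    - [0, 0, 0.7, 0, 0, 0]
    - [0, 0, 0.6, 0, 0, 0]
    - [0, 0, 0, 0, 0, 0]
    - [0, 0, 0, 0, 0, 0]

```text
time: 10.15
tool_pos: [464.4, 140.3, 57.5]
tcp_rot: [180.0, -0.0, 94.6]
ft_force: [-2.1, 0.5, 4.5]
finger_gap: 0.1
grip_force: 1.9
```

Emit:
apply_moves:
  rows:
    - [0, 0, 0.4, 0, 0, 0]
    - [0, 0, 0.3, 0, 0, 0]
    - [0, 0, 0.3, 0, 0, 0]
    - [0, 0, 0, 0, 0, 0]
    - [0, 0, 0, 0, 0, 0]

```text
time: 10.78
tool_pos: [464.5, 140.3, 57.2]
tcp_rot: [180.0, 0.0, 94.6]
ft_force: [-4.7, -0.4, 11.0]
finger_gap: 0.2
grip_force: 5.8
```

The blade is firm on the rest (11 N). Lifting up and away so the view is clear.

Emit:
apply_moves:
  rows:
    - [0, 0, -5, 0, 0, 0]
    - [0, 0, -30, 0, 0, 0]
    - [0, 0, -45, 0, 0, 0]
    - [0, 0, -45, 0, 0, 0]
    - [40, 0, -20, 0, 0, 0]

```text
time: 11.4
tool_pos: [463.0, 179.3, 204.6]
tcp_rot: [179.7, -0.0, 94.4]
ft_force: [1.1, 1.2, -0.0]
finger_gap: -0.2
grip_force: 0.0
```

Emit:
apply_moves:
  rows:
    - [50, -30, 0, 0, 0, 0]
    - [50, -30, 0, 0, 0, 0]
    - [50, -30, 0, 0, 0, 0]
    - [30, -20, 0, 0, 0, 0]
    - [0, 0, 0, 0, 0, 0]

```text
time: 12.02
tool_pos: [335.3, 352.2, 201.1]
tcp_rot: [-180.0, -0.0, 94.9]
ft_force: [-0.1, -0.8, 0.3]
finger_gap: 0.0
grip_force: 0.0
```

```bash
python3 - <<'E'
from h import *
p,d=snap('top'); q,e=snap('side')
a=cv2.resize(p[185:265,145:225,::-1],(400,400),interpolation=cv2.INTER_CUBIC)
b=cv2.resize(q[110:190,160:240,::-1],(400,400),interpolation=cv2.INTER_CUBIC)
cv2.imwrite('pics/c5.png',np.hstack([a,b]))
m=models.cut_out('flag_1','top')
for r in m[:3]:
    v,u=np.nonzero(r['pixels']);P=np.array([px2w('top',x,y,d[y,x]) for x,y in zip(u,v) if d[y,x]>0])
    if P[:,1].mean()<0: continue
    for y0 in range(60,170,10):
        s=P[(P[:,1]>=y0)&(P[:,1]<y0+10)]
        if len(s):print(y0,np.round(np.median(s,0),1))
print(sense()['tool_pos'])
E
```

```text
60 [468.3  66.2  58.3]
70 [468.1  75.4  57.9]
80 [465.2  85.1  58.9]
90 [465.4  95.   57.5]
100 [462.5 104.2  56.5]
110 [463.8 114.2  57.5]
120 [465.5 125.6  58.5]
130 [459.2 135.5  56.4]
140 [462.5 145.1  57.5]
150 [465.4 154.8  57.6]
160 [457.4 166.6  13.8]
[337.34813697 350.09491353 201.12813562]
```

View pics/c5.png

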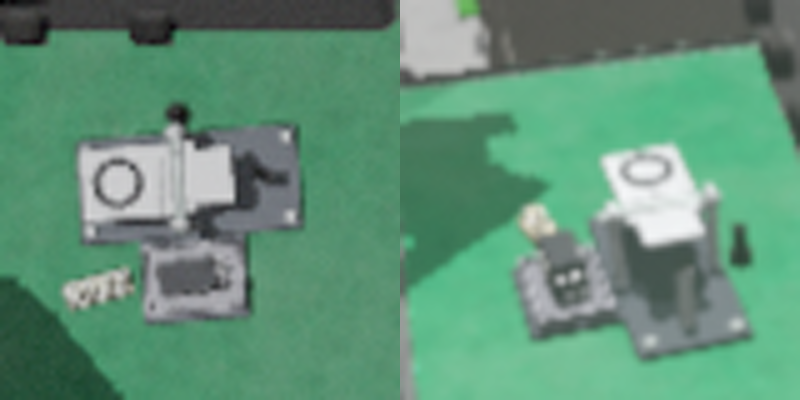

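The ring faces up (top crop, 118,183), and the blade is level at about 57.5 mm on the left rest. The relay, terminal strip and the small black part behind the station have not moved.

```bash
python3 -c "
from h import *
print(job.hand_in())"
```

```text
the job is handed in; nothing more can be done
None
```

The flag of the station holding the relay (the left grey one) is turned over and lies level on the opposite rest, ring face up. The final pictures showed the relay and the parts around that station unmoved. The arm kept clear of the other station, and I handed the job in at about 12 s.

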